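# Fit the charger module into the roller-shutter power unit

## Task

Roll the shutter of the table power unit all the way up, fit the twin-port charger module, face outwards, into the empty bay of its sloped panel and press it fully home so that its face is flush with the panel, then roll the shutter fully down again. Do not shift or knock over the things that stand around (mug, spice jar, egg timer, coffee pot, the narrow blank module).

Things in the scene. Friction and masses are not known exactly. Their poses are not given: they have to be found in the camera images.
- unit: Power unit, fixed, 256 mm wide (y), 194 deep (x), 137 high: D-shaped end cheeks, 48 mm front lip, rear hood, slatted shutter. Origin: centre of its underside, x to its back, z up. Inside, a flat panel rises to the back at 35 degrees with three bays side by side at y = -64, 0, 64 mm: socket, switch, empty bay, in any order. Cheeks 55 mm from the middle of the outer bays.
- shutter_axis (a point): Fixed point on the shutter's axis of rotation, at mid-width, 40 mm above the unit's underside. The axis runs along the unit's y.
- shutter (a joint): Travel of the roller shutter on its circular track (slats' outside at 90 mm radius), rad: 0 = fully down (stop), 1.5 = fully up (stop). It turns rigidly about the axis, stays where it is left and needs 2 to 5 N at the tab. Starts at 0 to 0.6.
- shutter_tab (a point): On the pull tab at mid-width of the leading slat: 22 mm wide (unit's y), 10 mm thick, standing out radially to 118 mm from the axis; this point is on its middle line at 108 mm radius, 24 degrees + joint value above the horizontal to the front: 84 mm above the table when down, 141 mm when up (behind the axis). Pinched across its width it can pivot between the fingers as the shutter rolls.
- cassette_bay_face: The empty bay. Origin: middle of the recess mouth, in the plane of the panel's face, 72 mm above the table. z: straight out of the panel, 35 degrees from vertical towards the unit's front; x: up the slope; y: along the unit's y. Recess 40.4 mm (x) by 52.4 mm (y), 28 mm deep, flat floor. The panel is flat round it for 60 mm down and 70 mm up the slope.
- clip_point (a point): Point on the bay's middle line 11.5 mm below the mouth, where a sprung steel clip stands 3.2 mm into the recess from each y side. The module meets the clips 8 mm deep, then takes 8 to 15 N to press in; they hold it wherever it is left and snap into its side grooves when its back is on the floor and its face flush.
- charger: Charger module: loose white block 38 mm (x) by 50 mm (y) by 28 mm (z), two dark oblong ports on its face, an 8 mm wide groove in both y ends, back edges bevelled 2.5 mm. 60 to 130 g. Origin: centre of its back, z towards its face. Starts lying on its back, face up, in one of three places: left or right of the unit's front, or before its middle. May be fitted either way up (half a turn about z).
- charger_face (a point): Centre of the charger module's face, 28 mm from its back along its z.
- blank: Bystander: plain white module without ports, 38 mm (x) by 25 mm (y) by 28 mm high, too narrow for the bay. Origin: centre of its underside.
- egg_timer: Bystander: round kitchen timer, 63 mm wide, 60 mm high. Origin: centre of its underside.
- mug: Bystander: white mug, 92 by 127 mm with its handle (handle at its -y), 95 mm high. Origin: centre of the underside of that box.
- spice_jar: Bystander: spice jar with a screw cap, 45 mm wide, 100 mm high. Origin: centre of its underside.
- coffee_pot: Bystander: stove-top coffee pot, 82 by 133 mm (x, y) with its handle, 109 mm high. Origin: centre of its underside.
Not all that is in view belongs to the job. What is shaped like the charger but brown or red is not meant.

How it is judged:
On the way, in this order (a step that is already met when the one before it is completed fails the run):
1. the shutter is rolled up clear of the bays (value of joint shutter above 1.1 rad), for 0.2 s.
2. the charger module is seated in the empty bay, its face flush with the panel (z of charger_face in the frame of cassette_bay_face between -0.003 and 0.002 m and x of charger_face in the frame of cassette_bay_face between -0.004 and 0.004 m and y of charger_face in the frame of cassette_bay_face between -0.004 and 0.004 m and angle between the z axis of charger and the z axis of cassette_bay_face, either way round below 0.06 rad and angle between the y axis of charger and the y axis of cassette_bay_face, either way round below 0.06 rad), for 0.2 s.
At the end, for the whole second after the job is handed in: The charger sits in the bay, face outwards, flush with the panel (at most 2 mm proud or 3 mm deep, within 4 mm of the bay's middle, square within 0.06 rad) and at rest; the shutter is down within 0.05 rad (5 mm at the tab) and still (all of step 2 and value of joint shutter below 0.05 rad and velocity of joint shutter below 0.05 rad/s and linear speed of charger below 0.02 m/s); the robot touches nothing.
It fails at once if the mug is shifted by more than 30 mm or tipped over (distance of mug from where it was at the start of the episode above 0.03 m or angle between mug's own z axis and vertical above 0.5 rad).
It fails at once if the spice jar is shifted by more than 30 mm or tipped over (distance of spice_jar from where it was at the start of the episode above 0.03 m or angle between spice_jar's own z axis and vertical above 0.5 rad).
It fails at once if the egg timer is shifted by more than 30 mm or tipped over (distance of egg_timer from where it was at the start of the episode above 0.03 m or angle between egg_timer's own z axis and vertical above 0.5 rad).
It fails at once if the coffee pot is shifted by more than 30 mm or tipped over (distance of coffee_pot from where it was at the start of the episode above 0.03 m or angle between coffee_pot's own z axis and vertical above 0.5 rad).
It fails at once if the narrow blank module is shifted by more than 30 mm (distance of blank from where it was at the start of the episode above 0.03 m).
It also fails if it takes over 72 s, if anything falls off the work surface, if the arm or the gripper's body presses on something with over 40 N, if the wrist force passes 120 N, or if a joint passes its speed limit or range.

## Robot

A 7-joint arm with a two-finger parallel gripper is mounted at the origin on a cart in front of the work surface, level with it; the furniture and walls round the work are solid. World frame = base frame: x ahead of the robot, y to its left, z up, the work surface at z = 0. Lengths are in m, angles in rad, forces in N, time in s.
With the tool pointing down it reaches from about 0.425 to 0.875 m from the base axis. Payload 4.7 kg.
Tool frame: the origin (TCP) lies on the centre line of the jaws, within the pads' length; the fingertips stand 25 mm ahead of it and the grasp point (between the pads) lies 6 mm ahead of it; z points along the fingers, y is the line along which they close (so a half turn about z gives the same grasp; the last joint's range is limited). The gripper opens to 85 mm and grips with 20 to 120 N. Pads are 22 mm wide; open, the fingers measure 114 mm over their backs; the gripper's body (76 mm by 85 mm) begins 54 mm behind the grasp point. The pads swing forward as they close: fully open they stand 13 mm farther back than shut.
Start: joints at [-1.201, 0.321, -0.07, 1.45, 0.023, 1.371, -0.057], TCP at [0.226, 0.609, 0.256] pointing down, gripper open.
Joint ranges: [-2.86, 2.86], [-0.3, 2.09], [-1.38, 1.24], [0.06, 2.45], [-1.56, 4.7], [0.09, 2.05], [-2.69, 2.69]. Speed limits (rad/s): [2.57, 2.57, 3.14, 3.14, 3.14, 3.14, 3.14].

## Interface

Orientations are given as a unit quaternion [w, x, y, z].
In Python, from plant import telemetry, eyes, hand_in gives the robot as it stands.
- The arm moves only by the shell command python3 -m inch 'ROWS' [FORCE]. ROWS is text: rows parted by semicolons, each of 7 numbers parted by spaces: the closure, from 0 (fully open) to 1 (shut), then the shift along the tool's x, y, z in cm, then the turn, a rotation vector about the tool's x, y, z in rad. In form: jaw dx dy dz rx ry rz; .... A call has exactly 8 rows; each row is the pose to reach, as a shift and turn from the pose commanded when the call began, along the tool's axes at that moment; what a row does not reach only later rows make up. A row lasts 1/8 s, in which the tool goes at most 62.5 mm and 10.7 degrees, less where a joint would pass 70% of its speed; a pose out of reach is approached as far as the arm can. A call with a gripper value outside its range is refused whole. The fingers move at their own pace and stop on an object; FORCE is the grip in N (left out, the last holds). Time passes only in rows, so rows that repeat a pose let the fingers close, or fill a call up. It gives the time, the measured TCP pose, the force, the opening and the grip force at its end, in the units of the state.
- telemetry.read_state(): the state, without advancing time (a new reading comes with each control period).
- eyes.snapshot(name): name is "scene" or "top" or "wrist"; returns a dict with "color" (400x640x3 uint8, red, green, blue), "z_map" (400x640 float32, m along the optical axis (not along the pixel's ray), 0 where there is no reading), "camera_matrix" (3x3 intrinsics, pixels), "view" (4x4, takes a point from world to camera coordinates). Camera axes: x right, y down, z forward; pixel columns grow to the right and rows downward; lengths in m; the calibration is good to about 2 mm. The wrist camera is an equidistant fisheye: a pixel r from the principal point sees the ray r / f radians off the axis. A picture is of the moment at which its call begins.
- hand_in(): hands the job in; it is judged then, once.
The state is a dict: "t": time; "qpos": joint angles; "qd": joint speeds; "joint_efforts": joint torques, N m; "tcp_pos": TCP position; "tool_rot": TCP orientation; "force": force on the tool from outside, world axes, zero at the start; "torque": the same for the moment, N m; "width": finger opening in m; "finger_force": force on a finger pad.
Only numpy, scipy, OpenCV 4.12 (cv2) and the standard library are available. Lean on these libraries where they do the work, as an engineer would, in place of code of your own. Each camera call takes 0.05 s, during which the arm holds its last target. There are 200 camera calls.

## Working session

There is one attempt and no reset: what is moved stays moved. The work goes in short steps, Python scripts to look and compute and a shell command to move; the robot and the scene stay as the last step left them, time stands still between calls to the robot, and variables do not carry over. Pictures are saved under pics/ and viewed, at most 13 in all, crops included, and the job is handed in when it is done.

```bash
ls; mkdir -p pics; cat > h.py <<'E'
import numpy as np, cv2
from plant import telemetry, eyes
from scipy.spatial.transform import Rotation as R
def snap(n):
    s=eyes.snapshot(n); np.savez('/tmp/%s.npz'%n,**s); return s
def load(n): return dict(np.load('/tmp/%s.npz'%n))
def save(n,img): cv2.imwrite('pics/'+n,cv2.cvtColor(img,cv2.COLOR_RGB2BGR))
def ray(s,u,v,fish=False):
    K=s['camera_matrix'];x=(u-K[0,2])/K[0,0];y=(v-K[1,2])/K[1,1]
    if fish:
        r=np.hypot(x,y);k=np.sin(r)/r if r>1e-9 else 1;d=np.array([x*k,y*k,np.cos(r)])
    else: d=np.array([x,y,1.])
    V=s['view'];return -V[:3,:3].T@V[:3,3], V[:3,:3].T@d
def plane(s,u,v,z,fish=False):
    o,d=ray(s,u,v,fish);return o+d*(z-o[2])/d[2]
def cloud(s):  # pinhole only
    z=s['z_map'];K=s['camera_matrix'];v,u=np.indices(z.shape)
    P=np.stack([(u-K[0,2])/K[0,0]*z,(v-K[1,2])/K[1,1]*z,z],-1)
    V=s['view'];W=(P-V[:3,3])@V[:3,:3];W[z==0]=np.nan;return W
def tool():
    st=telemetry.read_state();w,x,y,z=st['tool_rot'];return np.array(st['tcp_pos']),R.from_quat([x,y,z,w])
E
python3 - <<'E'
from h import *
a=snap('scene');b=snap('top')
save('a.png',a['color']);save('b.png',b['color'])
for s in(a,b):print(s['camera_matrix'],s['view'])
p,r=tool();print(p,r.as_matrix(),telemetry.read_state()['force'])
E
```

```text
pics
[[469.58914788   0.         318.99092178]
 [  0.         469.58914788 202.02038053]
 [  0.           0.           1.        ]] [[ 0.58069275 -0.81408332 -0.00801709 -0.32262396]
 [-0.52355433 -0.36587852 -0.76943081  0.36265664]
 [ 0.62344751  0.45100028 -0.63867985  0.84254334]
 [ 0.          0.          0.          1.        ]]
[[385.11530024   0.         319.44546605]
 [  0.         385.11530024 196.95276914]
 [  0.           0.           1.        ]] [[-0.02231558 -0.99934599  0.02845342  0.0058275 ]
 [-0.99162719  0.01850446 -0.12780102  0.58060037]
 [ 0.12719092 -0.03106714 -0.9913916   1.00480091]
 [ 0.          0.          0.          1.        ]]
[0.22632118 0.608845   0.25533215] [[-9.37383227e-01  3.48299376e-01 -4.78919744e-04]
 [ 3.48299677e-01  9.37381709e-01 -1.69304388e-03]
 [-1.40755520e-04 -1.75383853e-03 -9.99998452e-01]] [-0.11281145  0.18018914  0.57284215]
```

View pics/a.png

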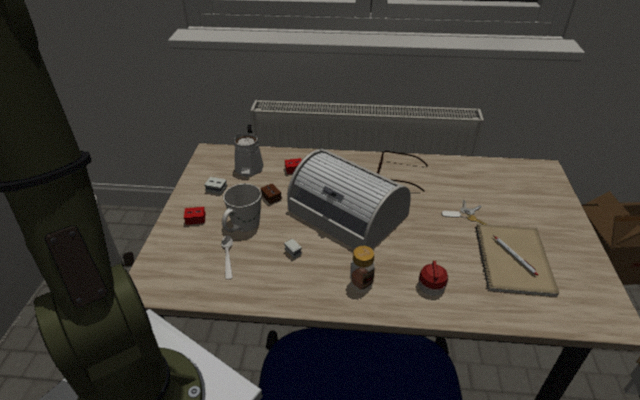

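View pics/b.png

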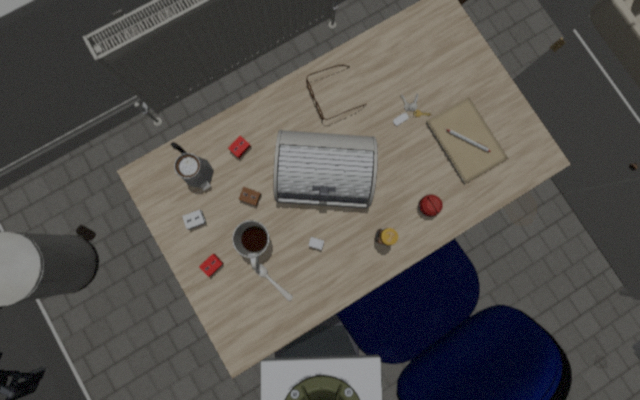

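Scene picture: the candidates for the charger are the white block with two dark ports at scene (215,185) = top (193,219), the narrow plain blank at scene (292,249) = top (316,243), reds at scene (195,215) and (293,165), and a brown one at (271,193). I choose the ported white one at top (193,219). The unit is at top (325,170), with its tab at about top (325,188).

```bash
python3 - <<'E'
from h import *
a=load('scene');b=load('top');
ca=cv2.resize(a['color'][165:215,185:255],None,fx=5,fy=5,interpolation=cv2.INTER_CUBIC)
cb=cv2.resize(b['color'][120:260,140:390],None,fx=3,fy=3,interpolation=cv2.INTER_CUBIC)
im=np.zeros((600,750,3),np.uint8);im[:250,:350]=ca; im[250:,:]=np.clip(cb[:350].astype(int)*1.8,0,255)
save('c.png',im)
W=cloud(b)
# white charger
hsv=cv2.cvtColor(b['color'],cv2.COLOR_RGB2HSV)
for n,s in(('top',b),('scene',a)):
  hsv=cv2.cvtColor(s['color'],cv2.COLOR_RGB2HSV);C=cloud(s)
  m=((hsv[...,1]<50)&(hsv[...,2]>110)&(C[...,2]>.018)&(C[...,2]<.038)).astype(np.uint8)
  cn,_=cv2.findContours(cv2.morphologyEx(m,cv2.MORPH_CLOSE,np.ones((3,3))),0,2)
  for c in cn:
    if cv2.contourArea(c)>40:
      (u,v),wh,an=cv2.minAreaRect(c)
      bx=[plane(s,*q,.028)[:2] for q in cv2.boxPoints(((u,v),wh,an))]
      print(n,(u,v),wh,plane(s,u,v,.028),'sides',bx[1]-bx[0],bx[2]-bx[1])
# unit: points in cloud above .05 near
for s in(b,a):
  C=cloud(s);w=C.reshape(-1,3)
  k=(w[:,2]>.1)&(w[:,2]<.16)&(w[:,0]>.45)&(w[:,0]<.85)&(abs(w[:,1])<.17)
  q=w[k];(c,wh,an)=cv2.minAreaRect(q[:,:2].astype(np.float32));print('unit top',c,wh,an,len(q),q[:,2].max())
for u,v in[(325,190),(312,190),(338,190),(325,186)]:
  print(u,v,W[v,u])
E
```

```text
top (315.9056396484375, 242.3302001953125) (14.010775566101074, 9.203156471252441) [0.45899394 0.00590084 0.028     ] sides [ 0.02349098 -0.00724064] [-0.01109181 -0.03604761]
top (193.3649444580078, 218.50363159179688) (14.353208541870117, 20.162839889526367) [0.52976429 0.33355504 0.028     ] sides [ 0.01761297 -0.05014159] [-0.0366461  -0.01366864]
top (469.0679931640625, 139.85552978515625) (42.899051666259766, 3.2999274730682373) [ 0.73592397 -0.4312456   0.028     ] sides [ 0.00861916 -0.00457577] [-0.05442631 -0.10677134]
scene (292.0000305175781, 245.00003051757812) (14.142135620117188, 8.485280990600586) [0.45370402 0.00542011 0.028     ] sides [0.02429532 0.00100785] [-0.01308146 -0.0402211 ]
scene (214.50001525878906, 182.0) (20.05667495727539, 8.38434886932373) [0.52452384 0.33346568 0.028     ] sides [0.02919643 0.02491695] [ 0.02076874 -0.05677011]
unit top (0.5997473001480103, -0.034108564257621765) (0.2937416732311249, 0.2687733471393585) 84.8219985961914 5586 0.14068982924853868
unit top (0.5943437218666077, -0.0300065279006958) (0.29086002707481384, 0.2577594816684723) 86.02693939208984 3692 0.13718665597786914
325 190 [nan nan nan]
312 190 [0.5910209  0.01442899 0.09804051]
338 190 [ 0.58942116 -0.05178069  0.10074903]
325 186 [ 0.59885011 -0.01843837  0.1101463 ]
```

View pics/c.png

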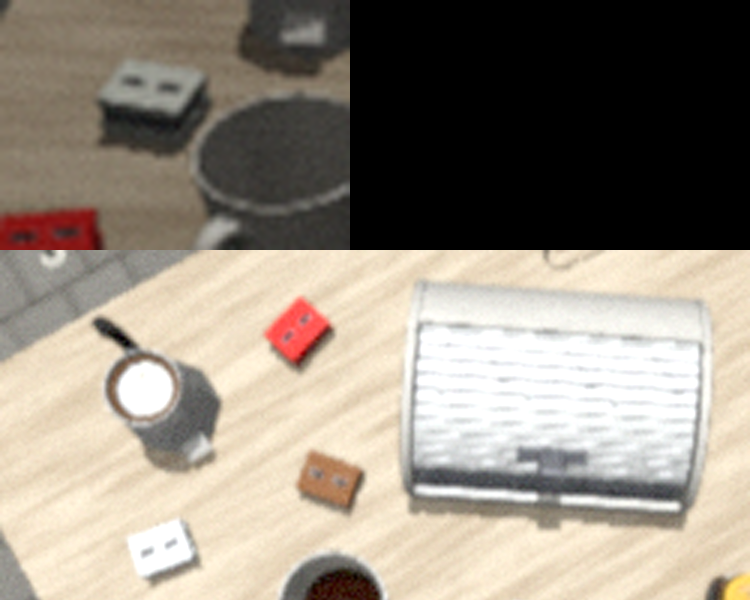

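The crop confirms it: white block, two dark ports, at crop (163,547), long side about 19° off world y. The shutter is partly up, with its tab at crop (550,455). Next I measure the unit by fitting a cylinder to the slats.

```bash
python3 - <<'E'
from h import *
from scipy.optimize import least_squares
for n in('top','scene'):
  s=load(n);C=cloud(s).reshape(-1,3);col=s['color'].reshape(-1,3)
  w=C[(C[:,2]>.05)&(C[:,0]>.5)&(C[:,0]<.85)&(C[:,1]>-.19)&(C[:,1]<.13)]
  k=(w[:,2]>.085)&(abs(w[:,1]+.03)<.1);q=w[k]
  # axis line: x = x0 + t*y at z=.04 ; radius 0.09
  f=lambda p:(np.hypot((q[:,0]-p[0]-p[1]*(q[:,1]))*np.cos(np.arctan(p[1])),q[:,2]-.04-p[2])-.09)
  r=least_squares(f,[.67,.08,0],loss='soft_l1',f_scale=.002)
  t=np.arctan(r.x[1]);uy=np.array([np.sin(t),np.cos(t)]);ux=np.array([np.cos(t),-np.sin(t)])
  yy=w[:,:2]@uy;h=np.percentile(yy,[.3,1,50,99,99.7])
  print(n,r.x,'yaw',-t,np.median(abs(f(r.x))),'y ext',h,(h[1]+h[3])/2)
  # tab: points outside radius
  xx=(w[:,:2]-[r.x[0],0])@ux; rad=np.hypot(xx,w[:,2]-.04);kt=(rad>.1)&(rad<.122)&(abs(yy-(h[0]+h[-1])/2)<.04)&(w[:,2]>.06)
  if kt.sum():print('tab',kt.sum(),np.median(w[kt],0),'y',np.percentile(yy[kt],[5,95]),'ang',np.degrees(np.percentile(np.arctan2(w[kt,2]-.04,-xx[kt]),[5,50,95])),rad[kt].max())
E
```

```text
top [0.66454033 0.09159655 0.00185037] yaw -0.09134167343803543 0.001976175039544892 y ext [-0.08753081 -0.08562898  0.03985994  0.16487687  0.16704933] 0.03962394385543354
tab 60 [ 0.58172369 -0.01281284  0.12189953] y [0.03067385 0.04834151] ang [42.84995263 45.72230932 46.80773762] 0.1217493062260007
scene [ 0.65763243  0.08800881 -0.00186428] yaw -0.08778263044467342 0.0012364940379412867 y ext [-0.0918492  -0.09134054  0.01141575  0.1614521   0.16380007] 0.03505577762714649
tab 47 [ 0.57422237 -0.01713976  0.1194331 ] y [0.02632972 0.04573503] ang [41.67649336 44.23708681 46.42847336] 0.1194781790262769
```

```bash
cat >> h.py <<'E'
U=dict(ax=np.array([.659,-.0217,.04]),t=.0896)
def ub():
    t=U['t'];return np.array([np.cos(t),-np.sin(t),0]),np.array([np.sin(t),np.cos(t),0]),np.array([0,0,1.])
def frame(zdir,ydir):
    z=zdir/np.linalg.norm(zdir);y=ydir-z*(ydir@z);y/=np.linalg.norm(y);return R.from_matrix(np.stack([np.cross(y,z),y,z],1))
def radial(th,rad,tilt=None):
    """TCP pose with grasp point at radius rad, angle th (deg) ; tool elevation tilt (deg)"""
    ux,uy,uz=ub();c=lambda a:-np.cos(np.radians(a))*ux+np.sin(np.radians(a))*uz
    d=c(th if tilt is None else tilt);return U['ax']+rad*c(th)+.006*d, frame(-d,uy)
def row(P,Q,frm=None):
    p,r=frm or tool();d=r.inv().apply(P-p)*100;w=(r.inv()*Q).as_rotvec();print(np.round(d,2),np.round(w,3),'world',np.round(P,4));return P,Q
E
python3 -c "
from h import *
P,Q=radial(45,.19)
row(P+[0,0,.08],Q)
P,Q=radial(45,.19,90);row(P+[-.05,0,.06],Q)"
```

```text
[-49.15 -47.68  -0.24] [-0.106 -0.781 -0.252] world [ 0.521  -0.0093  0.2586]
[-44.87 -49.31   1.59] [-0.002 -0.    -0.266] world [ 0.4752 -0.0097  0.2404]
```

```bash
python3 -m inch '0.3 -5 -6 0 0 0 -0.03;0.3 -11 -12 0 0 0 -0.06;0.3 -17 -17 0 0 0 -0.1;0.3 -22 -22 0 0 0 -0.13;0.3 -27 -27 0 0 0 -0.17;0.3 -32 -32 0 0 0 -0.2;0.3 -36 -36 0 -0.1 -0.15 -0.23;0.3 -40 -40 0 -0.1 -0.3 -0.25' 30; python3 -c "
from h import *
P,Q=radial(45,.19);row(P,Q);print(telemetry.read_state()['qpos'])"
```

```text
t: 1.1
tcp_pos: [0.4305, 0.163, 0.2561]
tool_rot: [0.144, 0.054, 0.988, 0.027]
force: [-0.1, 0.5, 0.8]
width: 0.0596
finger_force: 0.0
[ -8.41 -16.75   9.35] [ 0.056 -0.499 -0.044] world [ 0.521  -0.0093  0.1786]
[-0.57268313 -0.292422    0.06448325  2.09998974  0.1428509   1.0631069
  0.90103189]
```

```bash
python3 -m inch '0.3 -3 -5 1 0 0 0;0.3 -5 -9 2 0 -0.1 0;0.3 -6 -13 4 0.03 -0.2 -0.02;0.3 -7 -15 6 0.05 -0.3 -0.03;0.3 -8 -16.5 8 0.05 -0.4 -0.04;0.3 -8.4 -16.7 9.3 0.05 -0.5 -0.04;0.3 -8.4 -16.7 9.3 0.05 -0.5 -0.04;0.3 -8.4 -16.7 9.3 0.05 -0.5 -0.04'; python3 -c "
from h import *
P,Q=radial(45,.19);row(P,Q);print(telemetry.read_state()['qpos'])
w=snap('wrist');save('d.png',w['color']);print(w['camera_matrix'],tool()[1].inv().apply(-w['view'][:3,:3].T@w['view'][:3,3]-tool()[0]))
# predicted pixel of tab
K=w['camera_matrix']
for th in(38,45):
  X=radial(th,.118)[0]-radial(th,.118)[1].apply([0,0,-.006])
  c=w['view'][:3,:3]@X+w['view'][:3,3];r=np.arctan2(np.hypot(c[0],c[1]),c[2]);e=c[:2]/np.hypot(c[0],c[1]);print(th,K[0,2]+K[0,0]*r*e[0],K[1,2]+K[1,1]*r*e[1])
"
```

```text
t: 2.1
tcp_pos: [0.5236, -0.0062, 0.1762]
tool_rot: [0.379, 0.043, 0.924, -0.015]
force: [0.3, -0.5, -0.0]
width: 0.06
finger_force: 0.0
[-0.   -0.33 -0.33] [ 0.003 -0.008 -0.004] world [ 0.521  -0.0093  0.1786]
[ 0.10933329 -0.30086156 -0.220407    2.44840896  0.36395696  0.23849051
  1.03025935]
[[309.70691629   0.         317.04052524]
 [  0.         309.70691629 198.84142013]
 [  0.           0.           1.        ]] [ 0.06749107 -0.00020677 -0.11797456]
38 311.33319139139763 198.61270639159454
45 311.4571573542944 220.02446959286013
```

View pics/d.png

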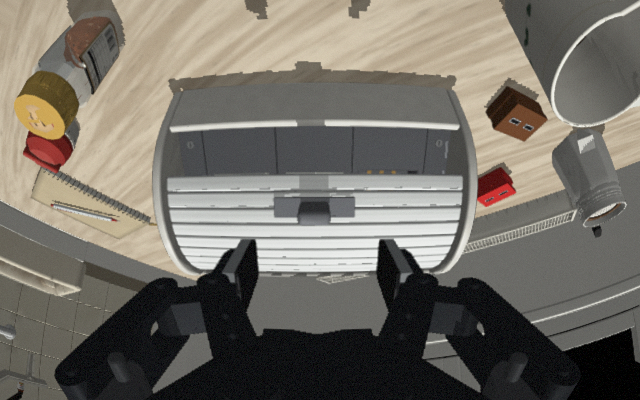

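```bash
sed -i 's/\.659,-\.0217,\.04/.659,-.0200,.04/' h.py; python3 -c "
from h import *
row(*radial(43,.115,48))
w=load('wrist');K=w['camera_matrix'];ux,uy,uz=ub()
for x,y,z in[(-.097,0,.048),(-.097,.11,.048),(-.097,-.11,.048)]:
  X=U['ax']+[0,0,-.04]+ux*x+uy*y+uz*z
  c=w['view'][:3,:3]@X+w['view'][:3,3];r=np.arctan2(np.hypot(c[0],c[1]),c[2]);e=c[:2]/np.hypot(c[0],c[1]);print(K[0,2]+K[0,0]*r*e[0],K[1,2]+K[1,1]*r*e[1])
"
```

```text
[ 0.33 -0.2   7.17] [ 0.003  0.045 -0.004] world [ 0.5712 -0.0121  0.1229]
314.12699706120935 121.86965410529268
450.4585664418009 126.43865821458415
178.52274436121817 127.20045636879816
```

```bash
python3 -m inch '0.4 0.1 -0.1 1.5 0 0 0;0.4 0.2 -0.2 3.5 0 0.02 0;0.4 0.3 -0.2 5.5 0 0.04 0;0.4 0.3 -0.2 7 0 0.04 0;0.4 0.3 -0.2 7.2 0 0.04 0;0.8 0.3 -0.2 7.2 0 0.04 0;0.8 0.3 -0.2 7.2 0 0.04 0;0.8 0.3 -0.2 7.2 0 0.04 0' 40; python3 -c "
from h import *
row(*radial(43,.115,48))
f=tool();
for i in range(1,9): row(*radial(43+i*8,.114,48+i*8),f)
"
```

```text
t: 3.15
tcp_pos: [0.5723, -0.0126, 0.1244]
tool_rot: [0.362, 0.043, 0.931, -0.015]
force: [-5.2, -0.5, 4.5]
width: 0.0207
finger_force: 39.4
[0.18 0.04 0.04] [ 0.002  0.008 -0.004] world [ 0.5712 -0.0121  0.1229]
[-1.5   0.05  0.13] [ 0.002  0.147 -0.004] world [ 0.5842 -0.0133  0.1336]
[-3.16  0.05  0.35] [ 0.003  0.287 -0.003] world [ 0.5979 -0.0145  0.1431]
[-4.77  0.06  0.8 ] [ 0.003  0.427 -0.003] world [ 0.6128 -0.0158  0.1506]
[-6.3   0.06  1.48] [ 0.003  0.566 -0.003] world [ 0.6286 -0.0173  0.156 ]
[-7.73  0.07  2.36] [ 0.003  0.706 -0.003] world [ 0.645  -0.0187  0.1591]
[-9.01  0.07  3.43] [ 0.003  0.846 -0.003] world [ 0.6616 -0.0202  0.1599]
[-10.14   0.07   4.66] [ 0.004  0.985 -0.002] world [ 0.6782 -0.0217  0.1584]
[-11.08   0.07   6.05] [ 0.004  1.125 -0.002] world [ 0.6944 -0.0232  0.1546]
```

```bash
python3 -m inch '0.8 -1.4 0 0 0 0.13 0;0.8 -3.0 0 0.2 0 0.27 0;0.8 -4.7 0 0.6 0 0.41 0;0.8 -6.2 0 1.3 0 0.55 0;0.8 -7.7 0 2.2 0 0.69 0;0.8 -9 0 3.2 0 0.83 0;0.8 -10.1 0 4.5 0 0.97 0;0.8 -10.9 0 5.6 0 1.08 0' 60; python3 -c "
from h import *
p,r=tool();ux,uy,uz=ub();g=p+r.apply([0,0,.006])-U['ax'];print(np.degrees(np.arctan2(g[2],-g@ux)),np.hypot(g[2],g@ux),g@uy,telemetry.read_state()['qpos'])
row(*radial(108,.116,110))
"
```

```text
t: 4.15
tcp_pos: [0.6903, -0.023, 0.1548]
tool_rot: [-0.172, 0.044, 0.984, 0.01]
force: [-2.9, -0.8, -5.2]
width: 0.0202
finger_force: 66.3
105.05100043597696 0.11307975228932543 -0.00014019888171849185 [ 0.11389066  0.72614446 -0.1826755   1.10711178  0.07184316  1.66033365
  1.43210793]
[-0.57  0.02 -0.33] [0.004 0.003 0.002] world [ 0.6967 -0.0234  0.156 ]
```

```bash
python3 -m inch '0.8 -0.5 0 0.1 0 0.04 0;0.8 -0.7 0 0.15 0 0.04 0;0.8 -0.7 0 0.15 0 0.04 0;0.4 -0.5 0 0 0 0 0;0.4 -0.5 0 0 0 0 0;0.4 -0.5 0 -2 0 0 0;0.4 -0.5 0 -6 0 0 0;0.4 -0.5 0 -10 0 0 0'; python3 -c "
from h import *
w=snap('wrist');b=snap('top');s=snap('scene');p,r=tool();ux,uy,uz=ub()
print(telemetry.read_state()['force'])
C=cloud(b).reshape(-1,3)-U['ax'];a=C@ux;yy=C@uy;rad=np.hypot(a,C[:,2]);k=(rad>.1)&(rad<.122)&(abs(yy)<.02)&(C[:,2]>.05)
print(k.sum(),np.degrees(np.arctan2(C[k,2],-a[k])))
ch=plane(b,193.36,218.5,.028);ch=(ch+plane(s,214.5,182,.028))/2;print('charger',ch)
# above charger : tool down, tool y along charger x
yv=np.array([-.0137,.0366,0])
lx=np.array([.0366,.0137,0]) # charger short axis
for sg in(1,-1): row(ch+[-.0,0,.14],frame(np.array([0,0,-1.]),sg*lx))
im=np.hstack([w['color'][::1,::1][:,120:520],s['color'][100:500,200:480][:300].repeat(1,0)] ) if 0 else w['color']
save('e.png',im)
"
```

```text
t: 5.15
tcp_pos: [0.7287, -0.0262, 0.2496]
tool_rot: [-0.169, 0.043, 0.985, 0.01]
force: [1.1, -0.3, 1.0]
width: 0.0511
finger_force: 0.0
[ 0.37038896 -0.35010459 -0.2549531 ]
55 [109.92276167 108.59888786 109.67176449 109.63070764 109.02285326
 110.33366429 109.58534617 109.35132983 107.87691513 107.83525503
 107.77028148 107.91982015 108.38656948 108.92739389 109.07389501
 109.40715844 107.14002289 107.77046829 107.60262883 107.4942941
 106.58038119 107.81696452 107.56919298 108.07203136 106.522088
 106.50133447 106.00618985 107.38081879 105.96652116 107.41679855
 106.65575767 107.54120941 107.69279264 106.89971507 106.99445421
 107.45964167 106.27954969 106.87712778 106.46480363 105.65538796
 105.92476994 107.25933331 106.47733982 107.28527028 106.89614974
 107.07585006 105.63534966 106.45626065 106.55663601 105.7802256
 105.70741614 106.33812871 106.87185327 106.32121362 107.24624992]
charger [0.52714907 0.33351705 0.028     ]
[19.32 33.96 15.73] [-0.182 -0.302  1.113] world [0.5271 0.3335 0.168 ]
[19.32 33.96 15.73] [ 0.341 -0.205 -1.996] world [0.5271 0.3335 0.168 ]
```

View pics/e.png

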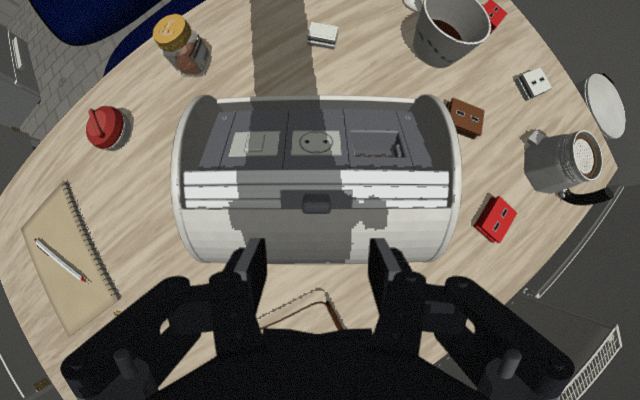

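```bash
python3 -m inch '0.35 2.5 4.5 1 -0.02 -0.04 0.15;0.35 5 9 2 -0.05 -0.08 0.3;0.35 7.5 14 3 -0.08 -0.13 0.45;0.35 10 19 4.5 -0.1 -0.18 0.6;0.35 12.5 24 6 -0.13 -0.23 0.78;0.35 15 28.5 8 -0.16 -0.27 0.95;0.35 17 31.5 9.5 -0.18 -0.3 1.1;0.35 18 33 11 -0.18 -0.3 1.11'; python3 -c "
from h import *
ch=np.array([.527,.3335,.028])
lx=np.array([.0366,.0137,0])
row(ch+[0,0,.14],frame(np.array([0,0,-1.]),lx));print(telemetry.read_state()['qpos'])
w=snap('wrist')
hsv=cv2.cvtColor(w['color'],cv2.COLOR_RGB2HSV);m=((hsv[...,1]<45)&(hsv[...,2]>120)).astype(np.uint8)
K=w['camera_matrix'];c=w['view'][:3,:3]@ch+w['view'][:3,3];r=np.arctan2(np.hypot(c[0],c[1]),c[2]);e=c[:2]/np.hypot(c[0],c[1]);pu=K[:2,2]+K[0,0]*r*e;print(pu)
cn,_=cv2.findContours(cv2.morphologyEx(m,cv2.MORPH_CLOSE,np.ones((7,7))),0,2)
for c in cn:
  if cv2.contourArea(c)>300 and np.hypot(*(np.array(cv2.minAreaRect(c)[0])-pu))<120:
    print(cv2.minAreaRect(c));P=np.array([plane(w,*q[0],.028,True)[:2] for q in c],np.float32);rr=cv2.minAreaRect(P);print(rr,cv2.boxPoints(rr))
save('f.png',w['color'])
"
```

```text
t: 6.3
tcp_pos: [0.5489, 0.3246, 0.2057]
tool_rot: [-0.004, 0.567, 0.824, -0.002]
force: [-0.2, -0.3, 0.6]
width: 0.0555
finger_force: 0.0
[ 1.6  -1.69  3.79] [-0.008 -0.003  0.008] world [0.527  0.3335 0.168 ]
[-0.44639822  0.33198269 -0.15842061  1.54092992  0.04826624  1.28009206
 -0.24446312]
[300.91347047 168.38460881]
((324.55230712890625, 265.8053283691406), (131.53831481933594, 35.623199462890625), 80.27242279052734)
((0.59275883436203, 0.2362556755542755), (0.041393812745809555, 0.16653859615325928), 28.636899948120117) [[0.53468627 0.29941988]
 [0.61450106 0.1532532 ]
 [0.6508314  0.17309147]
 [0.5710166  0.31925815]]
((278.3114318847656, 153.99267578125), (216.76548767089844, 91.5713119506836), 68.67053985595703)
((0.5021011233329773, 0.3362557291984558), (0.09109996259212494, 0.22560173273086548), 41.0318717956543) [[0.39368936 0.39144385]
 [0.54179215 0.22126241]
 [0.61051285 0.2810676 ]
 [0.4624101  0.45124906]]
((365.5270690917969, 185.72119140625), (294.6766662597656, 92.14848327636719), 83.0189437866211)
((0.6015571355819702, 0.3221431076526642), (0.08853468298912048, 0.3312077224254608), 28.30911636352539) [[0.48405007 0.44694823]
 [0.6411181  0.15535232]
 [0.71906424 0.19733799]
 [0.56199616 0.4889339 ]]
```

View pics/f.png

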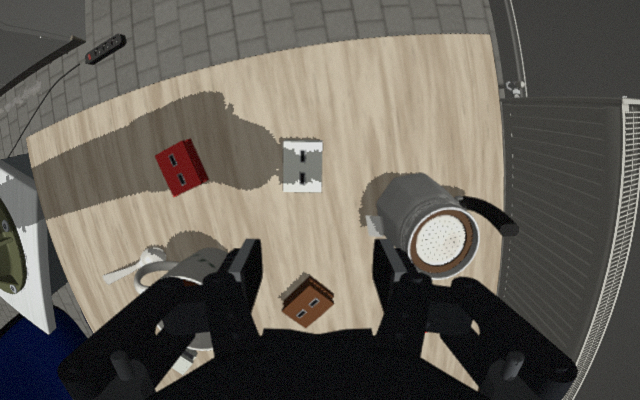

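```bash
python3 -c "
from h import *
w=load('wrist')
P=plane(w,302,165.5,.028,True);print(P,[plane(w,*q,.028,True)[:2].round(4) for q in((282,139),(322,139),(322,192),(282,192))])
Q=frame(np.array([0,0,-1.]),np.array([.0366,.0137,0]))
P=P.copy();P[2]=.038;row(P,Q)"
```

```text
[0.52699059 0.3365385  0.028     ] [array([0.4999, 0.3539]), array([0.5357, 0.3675]), array([0.5547, 0.3189]), array([0.5177, 0.3045])]
[ 1.61 -1.26 16.6 ] [-0.012 -0.005  0.011] world [0.527  0.3365 0.038 ]
```

```bash
python3 -m inch '0.35 1 -0.8 3 0 0 0;0.35 1.6 -1.25 7 -0.01 0 0.01;0.35 1.6 -1.25 11 -0.01 0 0.01;0.35 1.6 -1.25 14.5 -0.01 0 0.01;0.35 1.6 -1.25 16.6 -0.01 0 0.01;0.35 1.6 -1.25 16.6 -0.01 0 0.01;0.7 1.6 -1.25 16.6 -0.01 0 0.01;0.7 1.6 -1.25 16.6 -0.01 0 0.01' 50;python3 -m inch '0.7 0 0 0 0 0 0;0.7 0 0 0 0 0 0;0.7 0 0 -1 0 0 0;0.7 0 0 -5 0 0 0;0.7 0 0 -10 0 0 0;0.7 0 0 -15 0 0 0;0.7 0 0 -18 0 0 0;0.7 0 0 -18 0 0 0'
python3 -c "
from h import *
b=snap('top');W=cloud(b)-U['ax']+[0,0,.04];ux,uy,uz=ub()
x,y,z=W@ux,W@uy,W[...,2]
# panel: points z .05-.11 inside, between cheeks, fit plane
k=(abs(y)<.1)&(abs(y-.064)>.03)&(x<.03)&(x>-.07)&(z>.04)&(z<.12)
q=np.stack([x[k],y[k],z[k]],1)
c=np.polyfit(q[:,0],q[:,2],1);print(k.sum(),c,'x at z=.072 (raw fit)',(.072-c[1])/c[0],'fixed slope x',np.median(q[:,0]-(q[:,2]-.072)/np.tan(np.radians(35))))
save('g0.png',cv2.resize(b['color'][120:220,265:385],None,fx=5,fy=5,interpolation=cv2.INTER_CUBIC))
"
```

```text
t: 7.35
tcp_pos: [0.5351, 0.332, 0.0429]
tool_rot: [0.001, 0.573, 0.82, 0.003]
force: [0.5, -0.1, -0.3]
width: 0.0365
finger_force: 51.4
t: 8.35
tcp_pos: [0.5346, 0.3316, 0.2243]
tool_rot: [0.001, 0.573, 0.82, 0.004]
force: [0.9, 0.4, -0.7]
width: 0.0369
finger_force: 51.5
1780 [0.70302176 0.09544308] x at z=.072 (raw fit) -0.0333461673543254 fixed slope x -0.03343507698228161
```

View pics/g0.png

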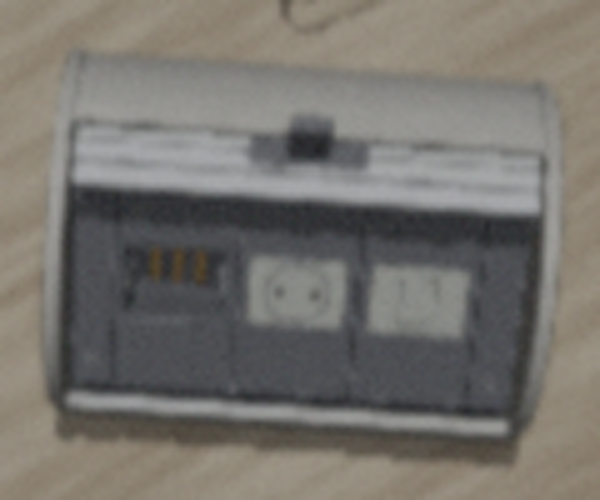

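Gripped, but the arm had not settled beforehand, so the grasp is about 7 mm off along the module. I'll put it down and regrip, since there is plenty of time. The crop shows the empty bay (gold contacts at crop (180,270)) on the +y side and the shutter fully up.

```bash
python3 -m inch '0.7 0 0 5 0 0 0;0.7 0 0 10 0 0 0;0.7 0 0 15 0 0 0;0.7 0 0 18 0 0 0;0.7 0 0 18.1 0 0 0;0.7 0 0 18.1 0 0 0;0.4 0 0 18.1 0 0 0;0.4 0 0 18.1 0 0 0'
python3 -m inch '0.4 0 0 0 0 0 0;0.4 0.35 0 0 0 0 0;0.4 0.7 0 0.3 0 0 0;0.4 0.7 0 0.5 0 0 0;0.4 0.7 0 0.5 0 0 0;0.7 0.7 0 0.5 0 0 0;0.7 0.7 0 0.5 0 0 0;0.7 0.7 0 0.5 0 0 0' 60
python3 -m inch '0.7 0 0 0 0 0 0;0.7 0 0 -1 0 0 0;0.7 0 0 -5 0 0 0;0.7 0 0 -10 0 0 0;0.7 0 0 -15 0 0 0;0.7 0 0 -18 0 0 0;0.7 0 0 -18 0 0 0;0.7 0 0 -18 0 0 0'
python3 -c "
from h import *
w=snap('wrist');save('g.png',cv2.resize(w['color'][150:350,200:440],None,fx=3,fy=3))"
```

```text
t: 9.4
tcp_pos: [0.5339, 0.3312, 0.0399]
tool_rot: [-0.0, 0.573, 0.82, 0.002]
force: [0.7, 0.3, 0.6]
width: 0.0515
finger_force: 0.0
t: 10.4
tcp_pos: [0.5318, 0.3379, 0.0352]
tool_rot: [0.0, 0.573, 0.82, 0.002]
force: [0.6, -0.4, 1.3]
width: 0.0366
finger_force: 61.9
t: 11.4
tcp_pos: [0.5305, 0.3369, 0.2139]
tool_rot: [-0.0, 0.573, 0.82, 0.001]
force: [0.3, -0.0, -1.2]
width: 0.0366
finger_force: 61.7
```

View pics/g.png

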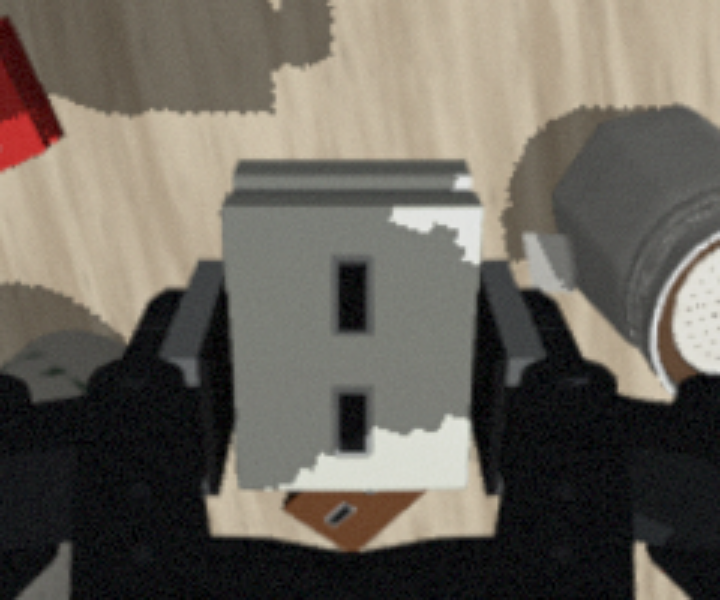

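The picture shows the module squarely held between the pads, its face corners at crop (225,205), (480,205), (470,488) and (238,488). From these I compute its offset in the tool frame.

```bash
python3 -c "
from h import *
w=load('wrist');p,r=tool();print(p,telemetry.read_state()['qpos'])
for z in(.2,.207):
  Q=[r.inv().apply(plane(w,200+a/3,150+b/3,z,True)-p)*1000 for a,b in((225,205),(480,205),(470,488),(238,488))];print(np.round(Q,1),np.mean(Q,0).round(1))
# bay target
ux,uy,uz=ub();s,c=np.sin(np.radians(35)),np.cos(np.radians(35))
o=U['ax']+[0,0,.032]-.0334*ux+.064*uy
print('bay',o, 'unit-frame check pixels')
b=load('top')
# unit recess corners predicted in top
K=b['camera_matrix']
for dx in(-.0202,.0202):
  for dy in(-.0262,.0262):
    X=o+dx*(c*ux+s*uz)+dy*uy;q=b['view'][:3,:3]@X+b['view'][:3,3];u=K[0,0]*q[:2]/q[2]+K[:2,2];print(dx,dy,((u-[265,120])*5).round())
"
```

```text
[0.53029738 0.33669858 0.21318186] [-0.46978798  0.30306084 -0.16857336  1.56341702  0.05086844  1.27922418
 -0.29415542]
[[ 21.7 -18.8  13.2]
 [ 21.8  19.8  13.2]
 [-30.9  21.1  13.1]
 [-30.9 -19.3  13.1]] [-4.6  0.7 13.2]
[[ 24.1 -17.8   6.2]
 [ 24.2  18.8   6.2]
 [-25.6  20.    6.1]
 [-25.7 -18.3   6.1]] [-0.8  0.7  6.2]
bay [0.63146071 0.04673191 0.072     ] unit-frame check pixels
-0.0202 -0.0262 [219. 320.]
-0.0202 0.0262 [120. 313.]
0.0202 -0.0262 [224. 251.]
0.0202 0.0262 [123. 243.]
```

```bash
cat >> h.py <<'E'
def bay(h,dy=0,dx=0,off=(-.0008,.0007)):
    "TCP pose: tool along -n, TCP at height h over the mouth, module face centre (tool offset off) at bay x=dx,y=dy"
    ux,uy,uz=ub();s,c=np.sin(np.radians(35)),np.cos(np.radians(35));n=-s*ux+c*uz;xs=c*ux+s*uz
    o=U['ax']+[0,0,.032]+U.get('bx',-.0334)*ux+.064*uy;Q=frame(-n,xs)
    return o+h*n+dx*xs+dy*uy-Q.apply([*off,0]),Q
E
python3 -c "
from h import *
row(*bay(.125,-.065))"
```

```text
[-33.43  -9.75   3.87] [-0.601 -0.136  0.427] world [ 0.5537 -0.0107  0.174 ]
```

```bash
python3 -m inch '0.7 -5 -1 -0.5 0 0 0.06;0.7 -10 -2 -1 -0.08 0 0.12;0.7 -15 -3.5 -1 -0.16 -0.03 0.19;0.7 -20 -5 -0.5 -0.25 -0.05 0.25;0.7 -25 -6.5 0.5 -0.35 -0.07 0.31;0.7 -29 -8 2 -0.45 -0.1 0.36;0.7 -32 -9 3 -0.54 -0.12 0.4;0.7 -33.4 -9.7 3.9 -0.6 -0.135 0.43'
python3 -m inch '0.7 0 0 0 0 0 0;0.7 0 0 0 0 0 0;0.7 0 0 0 0 0 0;0.7 0 0 0 0 0 0;0.7 0 0 0 0 0 0;0.7 0 0 0 0 0 0;0.7 0 0 0 0 0 0;0.7 0 0 0 0 0 0'
python3 -c "
from h import *
row(*bay(.125,-.065));row(*bay(.06,0))
w=snap('wrist');im=w['color'].copy();K=w['camera_matrix']
ux,uy,uz=ub();P0,Q=bay(0,0,0,(0,0));A=Q.as_matrix()
for yy in(0,-.064,-.128):
 for dx,dy in((.0202,.0262),(-.0202,.0262),(.0202,-.0262),(-.0202,-.0262)):
  X=P0+A[:,1]*dx+uy*(yy+dy);c=w['view'][:3,:3]@X+w['view'][:3,3];r=np.arctan2(np.hypot(c[0],c[1]),c[2]);e=c[:2]/np.hypot(c[0],c[1]);u=K[:2,2]+K[0,0]*r*e;print(u.round(1),end='')
save('i.png',cv2.resize(im[20:260,160:460],None,fx=2.5,fy=2.5))
print(telemetry.read_state()['qpos'])"
```

```text
t: 12.45
tcp_pos: [0.5529, -0.0118, 0.1721]
tool_rot: [0.221, 0.706, 0.641, 0.203]
force: [-0.9, 0.4, -0.7]
width: 0.0367
finger_force: 61.7
t: 13.45
tcp_pos: [0.5551, -0.0096, 0.175]
tool_rot: [0.221, 0.705, 0.642, 0.204]
force: [0.6, 0.1, -1.4]
width: 0.0364
finger_force: 61.7
[-0.13 -0.16  0.01] [ 0.001 -0.001 -0.005] world [ 0.5537 -0.0107  0.174 ]
[ 6.36 -0.19  6.52] [ 0.001 -0.001 -0.005] world [0.5967 0.0507 0.1207]
[340.9  88. ][288.7  88.2][340.5 154.3][289.4 154.4][340.3 168.7][289.7 168.8][339.2 230.2][291.3 230.3][338.9 242.8][291.7 242.9][337.4 294.1][293.7 294.2][-0.13531545 -0.17159557  0.0392125   2.27648358  0.25979053  0.44540251
 -0.38910976]
```

View pics/i.png

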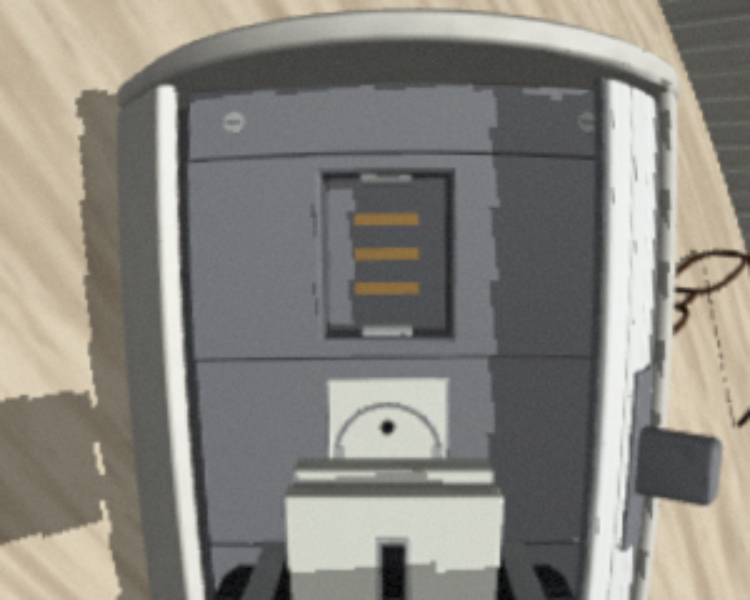

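The bay reads x 288–342, y 88–155 in the full image, against 289–341, 88–154 predicted, so the model holds to under 1 mm. Now I move over the bay and lower the module.

```bash
python3 -m inch '0.7 2 0 1 0 0 0;0.7 4 -0.1 2 0 0 0;0.7 6 -0.15 4 0 0 0;0.7 6.35 -0.2 6 0 0 0;0.7 6.35 -0.2 6.5 0 0 0;0.7 6.35 -0.2 6.5 0 0 0;0.7 6.35 -0.2 6.5 0 0 0;0.7 6.35 -0.2 6.5 0 0 0'
python3 -c "
from h import *
row(*bay(.06,0));row(*bay(.026,0))"
```

```text
t: 14.5
tcp_pos: [0.5967, 0.0504, 0.1217]
tool_rot: [0.222, 0.705, 0.642, 0.205]
force: [0.2, -0.4, -0.3]
width: 0.0364
finger_force: 61.7
[ 0.02 -0.06  0.08] [ 0.002 -0.001 -0.005] world [0.5967 0.0507 0.1207]
[ 0.02 -0.07  3.48] [ 0.002 -0.001 -0.005] world [0.6161 0.0489 0.0929]
```

```bash
python3 -m inch '0.7 0 -0.06 0.8 0 0 -0.005;0.7 0 -0.06 1.6 0 0 -0.005;0.7 0 -0.06 2.2 0 0 -0.005;0.7 0 -0.06 2.6 0 0 -0.005;0.7 0 -0.06 3.0 0 0 -0.005;0.7 0 -0.06 3.4 0 0 -0.005;0.7 0 -0.06 3.4 0 0 -0.005;0.7 0 -0.06 3.4 0 0 -0.005'
python3 -c "
from h import *
row(*bay(.026,0));st=telemetry.read_state();print(tool()[1].inv().apply(st['force']),st['torque'])"
```

```text
t: 15.5
tcp_pos: [0.6155, 0.049, 0.0928]
tool_rot: [0.222, 0.703, 0.644, 0.204]
force: [-0.3, 0.6, -1.0]
width: 0.0368
finger_force: 61.8
[-0.    0.06  0.03] [ 0.001 -0.001  0.   ] world [0.6161 0.0489 0.0929]
[ 0.58080066 -0.88442783  0.61172173] [0.0762727  0.69966161 0.00568721]
```

```bash
python3 -m inch '0.7 0 0.05 0.1 0 0 0;0.7 0 0.05 0.2 0 0 0;0.7 0 0.05 0.3 0 0 0;0.7 0 0.05 0.4 0 0 0;0.7 0 0.05 0.5 0 0 0;0.7 0 0.05 0.5 0 0 0;0.7 0 0.05 0.5 0 0 0;0.7 0 0.05 0.5 0 0 0'
python3 -c "
from h import *
row(*bay(.026,0));st=telemetry.read_state();print(tool()[1].inv().apply(st['force']),st['torque'])"
```

```text
t: 16.5
tcp_pos: [0.6168, 0.0485, 0.0919]
tool_rot: [0.223, 0.704, 0.643, 0.203]
force: [-47.6, -0.9, 48.1]
width: 0.0369
finger_force: 97.5
[ 0.03 -0.   -0.12] [0.002 0.002 0.001] world [0.6161 0.0489 0.0929]
[ -5.2525154  -11.08172837 -66.59925829] [-0.49085807  3.59038326 -0.5881053 ]
```

The fingertips are on the panel and the module is in as far as the clips. I release, retreat, shut the fingers and look.

```bash
python3 -m inch '0.7 0 0 -0.4 0 0 0;0.4 0 0 -0.4 0 0 0;0.4 0 0 -0.4 0 0 0;0.4 0 0 -0.8 0 0 0;0.4 0 0 -3 0 0 0;0.4 0 0 -6 0 0 0;1 0 0 -6 0 0 0;1 0 0 -6 0 0 0' 60
python3 -c "
from h import *
w=snap('wrist');save('j.png',cv2.resize(w['color'][100:340,170:470],None,fx=2.5,fy=2.5));row(*bay(.03,0,0,(0,0)))"
```

```text
t: 17.5
tcp_pos: [0.5845, 0.0515, 0.1376]
tool_rot: [0.222, 0.704, 0.644, 0.203]
force: [-1.1, -0.0, -0.2]
width: 0.0153
finger_force: 0.0
[-0.05  0.14  5.05] [-0.    -0.001  0.001] world [0.6143 0.0483 0.0966]
```

View pics/j.png

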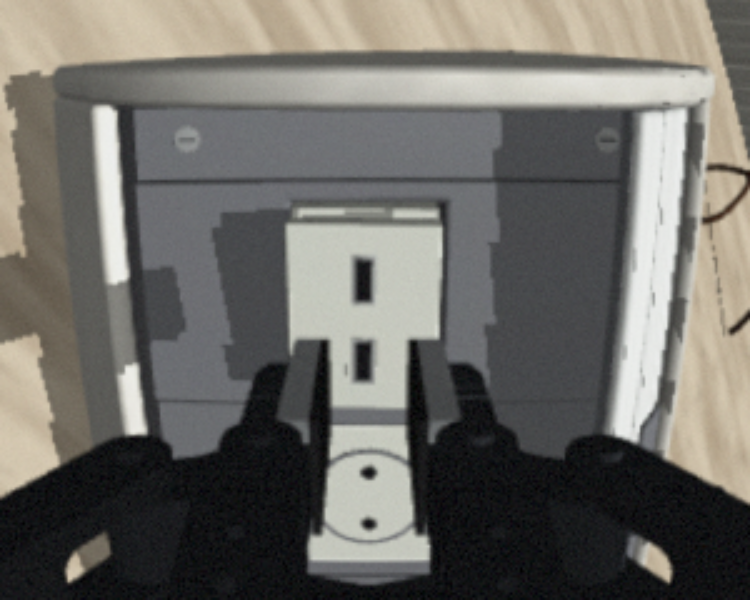

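The module sits square in the mouth, face at crop (290–440, 222–410), standing proud. Now I press it with the shut fingers.

```bash
python3 -m inch '1 -0.05 0.14 1.5 0 0 0;1 -0.05 0.14 2.8 0 0 0;1 -0.05 0.14 3.5 0 0 0;1 -0.05 0.14 4 0 0 0;1 -0.05 0.14 4.4 0 0 0;1 -0.05 0.14 4.8 0 0 0;1 -0.05 0.14 5.2 0 0 0;1 -0.05 0.14 5.2 0 0 0'
python3 -c "
from h import *
row(*bay(.025,0,0,(0,0)));st=telemetry.read_state();print(tool()[1].inv().apply(st['force']),st['torque'])"
```

```text
t: 18.55
tcp_pos: [0.6153, 0.0484, 0.0959]
tool_rot: [0.222, 0.704, 0.644, 0.203]
force: [-0.0, 0.3, 0.5]
width: 0.0
finger_force: 0.0
[-0.03 -0.04  0.39] [ 0.001 -0.001  0.001] world [0.6172 0.048  0.0925]
[ 0.32326319  0.25513639 -0.4864236 ] [0.03039181 0.6181363  0.01109164]
```

```bash
python3 -m inch '1 0 0 0.1 0 0 0;1 0 0 0.2 0 0 0;1 0 0 0.3 0 0 0;1 0 0 0.4 0 0 0;1 0 0 0.5 0 0 0;1 0 0 0.55 0 0 0;1 0 0 0.6 0 0 0;1 0 0 0.6 0 0 0'
python3 -c "
from h import *
row(*bay(.025,0,0,(0,0)));st=telemetry.read_state();print(tool()[1].inv().apply(st['force']),st['torque'])"
```

```text
t: 19.55
tcp_pos: [0.6173, 0.0484, 0.0936]
tool_rot: [0.223, 0.703, 0.644, 0.203]
force: [-35.7, 0.4, 35.9]
width: 0.0002
finger_force: 24.8
[-0.04 -0.08  0.09] [0.002 0.001 0.001] world [0.6172 0.048  0.0925]
[ -2.85433937  -8.47607527 -49.83637889] [-0.32067564  2.67331229 -0.43266524]
```

```bash
python3 -m inch '1 0 0 -0.6 0 0 0;1 0 0 -3 0 0 0;1 -2 0 -6 0 0 0;1 -5 0 -9 0 0 0;1 -6.5 0 -10 0 0 0;1 -6.5 0 -10 0 0 0;1 -6.5 0 -10 0 0 0;1 -6.5 0 -10 0 0 0'
python3 -c "
from h import *
w=snap('wrist');save('k.png',cv2.resize(w['color'][60:260,200:440],None,fx=3,fy=3))
K=w['camera_matrix'];z=w['z_map'];v,u=np.indices(z.shape);x=(u-K[0,2])/K[0,0];y=(v-K[1,2])/K[1,1];r=np.hypot(x,y)+1e-9
t=np.tan(r)/r;P=np.stack([x*t*z,y*t*z,z],-1);V=w['view'];W=(P-V[:3,3])@V[:3,:3]
o,Q=bay(0,0,0,(0,0));L=(W-o)@Q.as_matrix();L=np.stack([L[...,1],-L[...,0],-L[...,2]],-1)  # bay x, -toolx, n
by=(W-o)@ub()[1];bx=L[...,0];n=L[...,2];g=z>0
for nm,k in(('face',(abs(bx)<.016)&(abs(by)<.022)),('up',(bx>.024)&(bx<.034)&(abs(by)<.022)),('dn',(bx<-.024)&(bx>-.034)&(abs(by)<.022)),('+y',(abs(bx)<.016)&(by>.03)&(by<.04)),('-y',(abs(bx)<.016)&(by<-.029)&(by>-.036))):
  k=k&g&(abs(n)<.04);print(nm,k.sum(),np.percentile(n[k]*1000,[10,50,90]).round(1))
k=(abs(bx)<.016)&(abs(by)<.022)&g
print(np.linalg.lstsq(np.c_[bx[k],by[k],np.ones(k.sum())],n[k],rcond=None)[0])
"
```

```text
t: 20.55
tcp_pos: [0.5557, -0.0106, 0.1723]
tool_rot: [0.221, 0.703, 0.644, 0.203]
force: [0.0, -0.3, 0.6]
width: -0.0001
finger_force: 0.0
face 2372 [0.7 1.6 2.5]
up 723 [0.6 1.5 2.4]
dn 728 [0.7 1.6 2.4]
+y 550 [-0.1  1.4  2.4]
-y 361 [0.1 1.3 2.3]
[-0.00234916  0.00371714  0.00157851]
```

View pics/k.png

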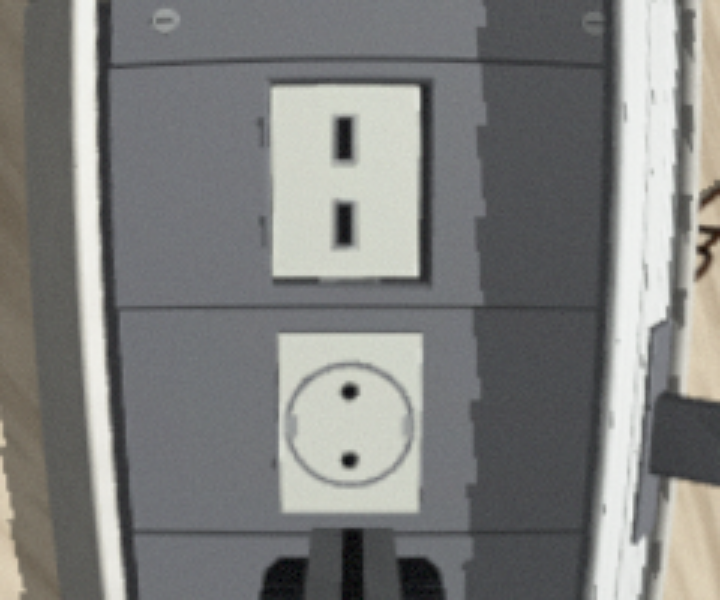

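The module is home: its face is level with the panel to 0.2 mm (crop (345,180)), square in the recess. Next is the shutter.

```bash
python3 -c "
from h import *
row(*radial(108,.20,110))"
```

```text
[-0.04 17.37  4.4 ] [ 0.749  0.747 -1.436] world [ 0.7226 -0.0257  0.2358]
```

```bash
python3 -m inch '0.5 0 2 -3 0 0 0;0.5 0 4 -5 0.07 0.07 -0.14;0.5 0 7 -6 0.14 0.14 -0.28;0.5 0 10 -6 0.22 0.22 -0.42;0.5 0 13 -5 0.29 0.29 -0.56;0.5 0 15 -3 0.36 0.36 -0.7;0.5 0 17 0 0.43 0.43 -0.84;0.5 0 17.4 2 0.5 0.5 -0.98'
python3 -m inch '0.5 0 0 0 0 0 0;0.5 0 0 0 0 0 0;0.5 0 0 0 0 0 0;0.5 0 0 0 0 0 0;0.5 0 0 0 0 0 0;0.5 0 0 0 0 0 0;0.5 0 0 0 0 0 0;0.5 0 0 0 0 0 0'
python3 -c "
from h import *
row(*radial(108,.20,110));print(telemetry.read_state()['qpos'])"
```

```text
t: 21.6
tcp_pos: [0.7107, -0.0251, 0.2547]
tool_rot: [-0.042, 0.284, 0.955, 0.078]
force: [0.3, 0.6, 0.3]
width: 0.0427
finger_force: 0.0
t: 22.6
tcp_pos: [0.709, -0.0253, 0.2566]
tool_rot: [-0.04, 0.287, 0.954, 0.079]
force: [0.1, 0.2, -1.0]
width: 0.0423
finger_force: 0.0
[-1.41  0.45  1.99] [ 0.24   0.253 -0.459] world [ 0.7226 -0.0257  0.2358]
[-0.1048665   0.48934132  0.27535502  1.25003735 -0.29834816  1.48007029
  1.1664688 ]
```

```bash
python3 -m inch '0.5 -0.3 0.1 0.5 0.06 0.06 -0.11;0.5 -0.7 0.2 1 0.12 0.12 -0.23;0.5 -1.1 0.3 1.5 0.18 0.19 -0.34;0.5 -1.4 0.45 2 0.24 0.25 -0.46;0.5 -1.4 0.45 2 0.24 0.25 -0.46;0.5 -1.4 0.45 2 0.24 0.25 -0.46;0.5 -1.4 0.45 2 0.24 0.25 -0.46;0.5 -1.4 0.45 2 0.24 0.25 -0.46'
python3 -c "
from h import *
row(*radial(108,.117,109));b=snap('top');ux,uy,uz=ub()"
```

```text
t: 23.6
tcp_pos: [0.7224, -0.0263, 0.2372]
tool_rot: [-0.171, 0.045, 0.984, 0.008]
force: [-0.0, -0.4, -0.1]
width: 0.0425
finger_force: 0.0
[-0.3   0.05  8.42] [ 0.    -0.013 -0.001] world [ 0.697  -0.0234  0.1569]
```

```bash
python3 -m inch '0.5 -0.1 0 2.5 0 0 0;0.5 -0.2 0 5 0 0 0;0.5 -0.3 0.05 7.4 0 -0.01 0;0.5 -0.3 0.05 8.3 0 -0.01 0;0.5 -0.3 0.05 8.3 0 -0.01 0;0.8 -0.3 0.05 8.3 0 -0.01 0;0.8 -0.3 0.05 8.3 0 -0.01 0;0.8 -0.3 0.05 8.3 0 -0.01 0' 60
python3 -c "
from h import *
f=tool()
for i in range(1,9): row(*radial(108-i*8,.117,109-i*8),f)
"
```

```text
t: 24.65
tcp_pos: [0.6983, -0.0236, 0.1583]
tool_rot: [-0.166, 0.044, 0.985, 0.007]
force: [0.9, -1.3, 4.6]
width: 0.0204
finger_force: 59.9
[1.79 0.01 0.32] [-0.001 -0.142 -0.   ] world [ 0.6804 -0.0219  0.1611]
[3.46 0.01 0.71] [-0.001 -0.281 -0.   ] world [ 0.6634 -0.0204  0.1629]
[5.06 0.01 1.33] [-0.001 -0.421 -0.   ] world [ 0.6463 -0.0189  0.1623]
[6.56 0.01 2.16] [-0.001 -0.56  -0.   ] world [ 0.6295 -0.0173  0.1594]
[7.93 0.01 3.2 ] [-0.001 -0.7   -0.   ] world [ 0.6132 -0.0159  0.1541]
[9.14 0.01 4.41] [-0.001 -0.84  -0.   ] world [ 0.5978 -0.0145  0.1466]
[1.017e+01 1.000e-02 5.780e+00] [-0.001 -0.979  0.   ] world [ 0.5837 -0.0132  0.137 ]
[1.10e+01 1.00e-02 7.28e+00] [-1.000e-03 -1.119e+00  0.000e+00] world [ 0.5709 -0.0121  0.1255]
```

```bash
python3 -m inch '0.8 1.7 0 0.2 0 -0.14 0;0.8 3.4 0 0.6 0 -0.28 0;0.8 5 0 1.2 0 -0.42 0;0.8 6.5 0 2.1 0 -0.56 0;0.8 7.9 0 3.1 0 -0.7 0;0.8 9.1 0 4.3 0 -0.84 0;0.8 10.1 0 5.7 0 -0.97 0;0.8 11 0 7.2 0 -1.1 0'
python3 -c "
from h import *
p,r=tool();ux,uy,uz=ub();g=p+r.apply([0,0,.006])-U['ax'];print(np.degrees(np.arctan2(g[2],-g@ux)),np.hypot(g[2],g@ux),g@uy,telemetry.read_state()['qpos'])
row(*radial(36,.117,46));row(*radial(30,.117,46));row(*radial(24,.117,44))
"
```

```text
t: 25.65
tcp_pos: [0.5827, -0.0136, 0.1383]
tool_rot: [0.345, 0.045, 0.937, -0.022]
force: [-25.3, 17.6, 28.1]
width: 0.0204
finger_force: 68.3
52.20944229407839 0.11856751962659504 -0.0005628439307927947 [-0.18134996 -0.0731368   0.07836957  2.32465768  0.64006399  0.24121142
  0.80008527]
[3.33 0.05 0.47] [-0.014 -0.062 -0.   ] world [ 0.5606 -0.0112  0.1131]
[4.5  0.06 0.82] [-0.014 -0.062 -0.   ] world [ 0.5539 -0.0106  0.1028]
[5.65 0.06 1.29] [-0.014 -0.097  0.   ] world [ 0.5482 -0.01    0.0918]
```

```bash
python3 -m inch '0.5 0 0 0 0 0 0;0.5 0 0 0 0 0 0;0.5 0 0 -0.3 0 0 0;0.5 0 0 -0.3 0 0 0;0.5 0 0 -0.3 0 0 0;0.5 0 0 -0.3 0 0 0;0.5 0 0 -0.3 0 0 0;0.5 0 0 -0.3 0 0 0'
python3 -c "
from h import *
p,r=tool();ux,uy,uz=ub();g=p+r.apply([0,0,.006])-U['ax'];print(np.degrees(np.arctan2(g[2],-g@ux)),np.hypot(g[2],g@ux),g@uy,telemetry.read_state()['qpos'],telemetry.read_state()['joint_efforts'])
w=snap('wrist');save('l.png',w['color'])
row(*radial(70,.15,70))"
```

```text
t: 26.65
tcp_pos: [0.5794, -0.0216, 0.1361]
tool_rot: [0.339, 0.049, 0.939, -0.028]
force: [-0.1, -0.7, -1.4]
width: 0.0427
finger_force: 0.0
50.532914654175194 0.11849272518929349 -0.008932285387963982 [-0.18043927 -0.07370828  0.08728883  2.32378289  0.62582402  0.25710029
  0.81891418] [-3.39586062e-03 -2.36367166e+01 -2.92130196e-01 -2.80641890e+01
  5.75935934e-01 -2.24743567e+00  3.84398363e-04]
[-5.21  0.83 -2.26] [-0.027  0.344 -0.009] world [ 0.6059 -0.0152  0.1866]
```

View pics/l.png

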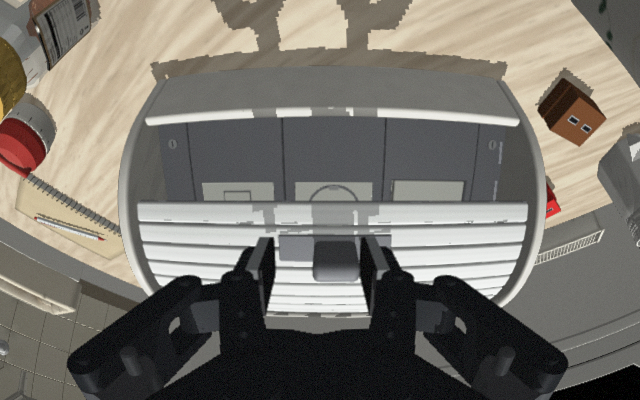

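The shutter is at about 50° and the arm is near its limits there, so I'll push the tab down from above with shut fingers and the tool pointing down.

```bash
cat >> h.py <<'E'
def push(phi,rad=.117):
    ux,uy,uz=ub();a=np.radians(phi);return U['ax']+rad*(-np.cos(a)*ux+np.sin(a)*uz)+.025*uz,frame(-uz,uy)
E
python3 -c "
from h import *
row(*push(65,.15))"
```

```text
[-5.35  0.78 -4.01] [-0.026  0.693 -0.014] world [ 0.5959 -0.0143  0.2009]
```

Retreat along the tool first, then swing upright and shut.

```bash
python3 -m inch '0.5 0 0 -2 0 0 0;0.5 0 0 -5 0 0.05 0;0.5 -2 0.3 -6 0 0.2 0;1 -4 0.6 -6 -0.01 0.36 -0.01;1 -5.3 0.8 -6 -0.02 0.53 -0.01;1 -5.3 0.8 -5 -0.02 0.69 -0.01;1 -5.3 0.8 -4.5 -0.02 0.69 -0.01;1 -5.3 0.8 -4.5 -0.02 0.69 -0.01'
python3 -m inch '1 0 0 0 0 0 0;1 0 0 0 0 0 0;1 0 0 0 0 0 0;1 0 0 0 0 0 0;1 0 0 0 0 0 0;1 0 0 0 0 0 0;1 0 0 0 0 0 0;1 0 0 0 0 0 0'
python3 -c "
from h import *
f=tool();print(telemetry.read_state()['qpos'])
for a in(65,60,55,50,45,40,35,30,26,24):row(*push(a),f)"
```

```text
t: 27.7
tcp_pos: [0.5915, -0.0139, 0.2034]
tool_rot: [0.001, 0.048, 0.999, -0.002]
force: [-1.5, -0.8, 0.2]
width: -0.0003
finger_force: 0.0
t: 28.7
tcp_pos: [0.5924, -0.0138, 0.2044]
tool_rot: [0.001, 0.047, 0.999, -0.002]
force: [0.9, 0.8, -0.1]
width: 0.0003
finger_force: 0.0
[-0.31493231  0.23113707  0.33781636  1.68354928 -0.0757661   1.23782841
  1.51504962]
[-1.74 -0.    3.34] [-0.004  0.003 -0.005] world [ 0.6098 -0.0156  0.171 ]
[-0.83 -0.    3.81] [-0.004  0.003 -0.005] world [ 0.6007 -0.0148  0.1663]
[ 0.03 -0.01  4.35] [-0.004  0.003 -0.005] world [ 0.5922 -0.014   0.1608]
[ 0.84 -0.01  4.97] [-0.004  0.003 -0.005] world [ 0.5841 -0.0133  0.1546]
[ 1.6  -0.01  5.66] [-0.004  0.003 -0.005] world [ 0.5766 -0.0126  0.1477]
[ 2.29 -0.01  6.41] [-0.004  0.003 -0.005] world [ 0.5697 -0.012   0.1402]
[ 2.91 -0.01  7.22] [-0.004  0.003 -0.005] world [ 0.5635 -0.0114  0.1321]
[ 3.46 -0.01  8.08] [-0.004  0.003 -0.005] world [ 0.5581 -0.0109  0.1235]
[ 3.85 -0.01  8.8 ] [-0.004  0.003 -0.005] world [ 0.5543 -0.0106  0.1163]
[ 4.02 -0.01  9.16] [-0.004  0.003 -0.005] world [ 0.5525 -0.0104  0.1126]
```

```bash
python3 -m inch '1 -0.8 0 2.5 0 0 0;1 -0.8 0 3.8 0 0 0;1 0 0 4.3 0 0 0;1 0.8 0 5 0 0 0;1 1.6 0 5.7 0 0 0;1 2.3 0 6.4 0 0 0;1 2.9 0 7.2 0 0 0;1 3.2 0 7.6 0 0 0'
python3 -c "
from h import *
print(telemetry.read_state()['force']);f=tool()
for a in(30,26,24):row(*push(a),f)"
```

```text
t: 29.7
tcp_pos: [0.5599, -0.011, 0.1276]
tool_rot: [0.001, 0.047, 0.999, -0.002]
force: [0.5, -0.7, 3.0]
width: -0.0003
finger_force: 0.9
[ 0.50016009 -0.69632899  3.04180936]
[ 0.18 -0.01  0.41] [-0.004  0.002 -0.005] world [ 0.5581 -0.0109  0.1235]
[ 0.56 -0.01  1.13] [-0.004  0.002 -0.005] world [ 0.5543 -0.0106  0.1163]
[ 0.74 -0.01  1.5 ] [-0.004  0.002 -0.005] world [ 0.5525 -0.0104  0.1126]
```

```bash
python3 -m inch '1 0.1 0 0.3 0 0 0;1 0.3 0 0.6 0 0 0;1 0.4 0 0.8 0 0 0;1 0.45 0 0.95 0 0 0;1 0.5 0 1.1 0 0 0;1 0.5 0 1.2 0 0 0;1 0.5 0 1.3 0 0 0;1 0.5 0 1.3 0 0 0'
python3 -c "
from h import *
row(*push(26));row(*push(24))"
```

```text
t: 30.7
tcp_pos: [0.5558, -0.0106, 0.1169]
tool_rot: [0.001, 0.047, 0.999, -0.002]
force: [-6.8, -0.1, 12.9]
width: 0.0001
finger_force: 6.6
[ 0.16 -0.02  0.06] [-0.004  0.003 -0.005] world [ 0.5543 -0.0106  0.1163]
[ 0.33 -0.02  0.43] [-0.004  0.003 -0.005] world [ 0.5525 -0.0104  0.1126]
```

```bash
python3 -m inch '1 0 0 0.1 0 0 0;1 0 0 0.1 0 0 0;1 0 0 0 0 0 0;1 0 0 -2 0 0 0;1 2 0 -6 0 0 0;1 6 0 -11 0 0 0;1 9 0 -13 0 0 0;1 9 0 -13 0 0 0'
python3 -c "
from h import *
ux,uy,uz=ub()
for n in('top','scene'):
  b=snap(n);C=cloud(b).reshape(-1,3)-U['ax'];a=C@ux;yy=C@uy;rad=np.hypot(a,C[:,2]);k=(rad>.102)&(rad<.122)&(abs(yy)<.012)&(C[:,2]>.02)&(C[:,2]<.09)
  print(n,k.sum(),np.degrees(np.percentile(np.arctan2(C[k,2],-a[k]),[5,25,50,75,95])) if k.sum() else '',np.median(C[k],0))
  save(n+'_z.png',b['color'])
w=snap('wrist');save('m.png',cv2.resize(w['color'][40:340,120:520],None,fx=2,fy=2));print(telemetry.read_state()['force'])"
```

```text
t: 31.7
tcp_pos: [0.4662, -0.0012, 0.2472]
tool_rot: [0.004, 0.047, 0.999, -0.001]
force: [1.7, 0.4, 0.5]
width: 0.0001
finger_force: 0.0
top 16 [25.4892719  26.10233061 27.06602144 27.6811857  28.11828641] [-0.09296037  0.00902896  0.04793949]
scene 53 [20.94567424 22.49545529 23.87941088 24.7175835  25.19703461] [-0.10629788  0.00685307  0.04597067]
[0.16502565 0.60399537 0.0441606 ]
```

View pics/m.png

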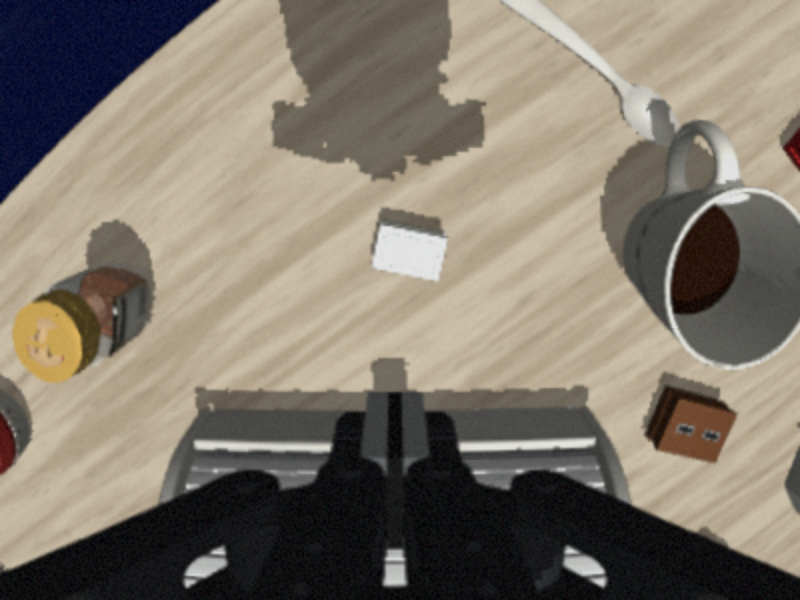

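The slats reach the lip (row 445), the scene view puts the tab at about 24°, and the bystanders in view are where they stood. The push ended against the stop, so I hand in.

```bash
python3 -c "
from plant import hand_in
print(hand_in())"
```

```text
the job is handed in; nothing more can be done
None
```

I rolled the shutter up, fitted the charger in the empty +y bay with its face within about 0.2 mm of the panel, rolled the shutter down to its stop (tab at about 24°) and handed in at about 32 s; no verdict came back.

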